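# Stack vial cases and hold the code reader over the label

## Robot

A 7-joint arm with a two-finger parallel gripper is mounted at the origin on the work surface. World frame = base frame: x ahead of the robot, y to its left, z up, the work surface at z = 0. Lengths are in m, angles in rad, forces in N, time in s.
With the tool pointing down it reaches from about 0.425 to 0.95 m from the base axis. Payload 4.7 kg.
Tool frame: the origin (TCP) lies at the very end of the fingers, on their centre line; the grasp point (between the pads) lies 19 mm behind it; z points along the fingers, y is the line along which they close (so a half turn about z gives the same grasp; the last joint's range is limited). The gripper opens to 85 mm and grips with 20 to 120 N. Pads are 22 mm wide; open, the fingers measure 114 mm over their backs; the gripper's body (76 mm by 85 mm) begins 54 mm behind the grasp point. The pads swing forward as they close: fully open they stand 13 mm farther back than shut.
Start: joints at [-0.029, 0.469, -0.049, 1.532, 0.024, 1.141, -0.082], TCP at [0.675, 0, 0.231] pointing down, gripper open.
Joint ranges: [-2.59, 2.59], [-0.33, 1.99], [-1.39, 1.29], [0.1, 2.45], [-1.04, 4.18], [0.21, 1.99], [-2.66, 2.66]. Speed limits (rad/s): [2.57, 2.57, 3.14, 3.14, 3.14, 3.14, 3.14].

## Interface

Orientations are given as a rotation vector (axis times angle).
In Python, from rig import manip gives the robot as it stands.
- The arm moves only by the tool step_arm, never from a script. Its argument "moves" is a list of rows, each an object with "translation": the shift along the world's x, y, z scaled (see below), a list of three; "twist": the turn about the world's z scaled (see below). A call has 1 to 10 rows; each row is the pose to reach, as a shift and turn from the pose commanded when the call began; what a row does not reach only later rows make up. The controller multiplies each number of a shift by 0.1 m and each number of a turn by 45 degrees. A row lasts 1/10 s, in which the tool goes at most 50 mm and 8.59 degrees, less where a joint would pass 70% of its speed; a pose out of reach is approached as far as the arm can. A call with a number of a shift or a turn outside -1 to 1 is refused whole. A call with a gripper value outside its range is refused whole. "grip" is the closure, from 0 (fully open) to 1 (shut), set as the call begins (left out, the last holds). The fingers move at their own pace and stop on an object; "force" is the grip in N (left out, the last holds). Time passes only in rows, so rows that repeat a pose let the fingers close. It gives the time, the measured TCP pose, the force, the opening and the grip force at its end, in the units of the state.
- manip.state(): the state, without advancing time (a new reading comes with each control period).
- manip.get_image(name): name is "scene" or "side" or "wrist"; returns (picture, depth): 384x512x3 uint8, red, green, blue; 384x512 float32, m along the optical axis (not along the pixel's ray), 0 where there is no reading.
- manip.camera_model(name): a dict with "fx", "fy", "cx", "cy" (pixels), "rvec" (rotation vector, rad) and "tvec" (3), from world to camera coordinates, as OpenCV has them. Camera axes: x right, y down, z forward; pixel columns grow to the right and rows downward; lengths in m; the calibration is good to about 2 mm. A picture is of the moment at which its call begins: read the wrist's pose just before it. camera_model takes no time and is no camera call; for the wrist camera it gives the pose at the moment of the call.
- manip.finish_job(): hands the job in; it is judged then, once.
The state is a dict: "t": time; "qpos": joint angles; "dq": joint speeds; "joint_torque": joint torques, N m; "ee_pos": TCP position; "ee_rot": TCP orientation; "force": force on the tool from outside, world axes, zero at the start; "wrist_torque": the same for the moment, N m; "opening": finger opening in m; "grip_force": force on a finger pad.
Only numpy, scipy, OpenCV 4.12 (cv2) and the standard library are available. Lean on these libraries where they do the work, as an engineer would, in place of code of your own. Each camera call takes 0.05 s, during which the arm holds its last target. There are 200 camera calls.

## Task

Book in the delivered vial cases: set the blue case down squarely on top of the green one without shifting the green one, and then the orange-rimmed white case with the square code on its lid squarely on top of the blue one; place them gently, do not drop them. Then take the code reader from its charging pad, carry it over the row of solvent bottles and finish while still holding it upright over the code, its window centred on the code, its long sides parallel to the case's long sides, about 15 mm above the lid and touching nothing. Do not let the reader bump into the cases or bottles on the way, and leave everything else where it stands.

Things in the scene. Friction and masses are not known exactly. Their poses are not given: they have to be found in the camera images.
- green_case: Closed rigid white plastic case with a green lid, 100 (x) by 60 (y) by 45 (z) mm, about 0.25 kg; bottom of the column, loose on a flat black rubber mat 4 mm thick (170 by 120 mm). Origin: centre of its underside; x is its long side, z up. Flat lid, so cases stack face to face.
- blue_case: Same kind of closed case with a blue lid, 100 (x) by 60 (y) by 45 (z) mm, 0.17 to 0.33 kg, standing on the bench. Origin: centre of its underside; x long side, z up.
- coded_case: Same kind of closed case with an orange lid rim and a white lid carrying a 36 mm square paper label with a black-and-white square code, 100 (x) by 60 (y) by 45 (z) mm, 0.17 to 0.33 kg, standing on the bench. Origin: centre of its underside; x long side (the label is towards +x), z up. Its place may be swapped with the blue case's.
- code (a point): Centre of the code label on the coded case's lid: 24 mm from the case's centre along the case's +x, at the lid's top face (45 mm above its underside). Axes as the case's.
- reader: Hand-held code reader, 115 mm tall, 0.12 to 0.26 kg, standing upright and loose on its pad: a grey foot 60 (x) by 44 (y) by 36 (z) mm with a yellow band, above it a black upright handle 40 (x) by 28 (y) mm from 36 to 114 mm height, to be gripped there (across y or x). Origin: centre of its underside, z up, x along the foot's long side.
- window (a point): Centre of the reading window in the reader's underside (the reader's origin; the window looks straight down). Axes as the reader's.
- cradle: Flat black charging pad fixed to the bench, 90 (x) by 74 (y) by 6 (z) mm, no rim, on which the reader stands centred within 6 mm, its axes parallel to the pad's. Origin: centre of its underside.
- tray: Blue open tray fixed to the bench, 240 (x) by 76 (y) by 30 (z) mm, in which the three solvent bottles stand in a row along x, between the reader and the column of cases. Origin: centre of its underside.
- bottle0: Round solvent bottle (clear glass, yellow cap), 62 mm diameter, 150 mm tall to the top of its cap, loose in the tray (floor 4 mm), so its top is 154 mm above the bench; bystander. Origin: centre of its underside, z up.
- bottle1: Round solvent bottle (amber glass, yellow cap), 62 mm diameter, 150 mm tall to the top of its cap, loose in the tray (floor 4 mm), so its top is 154 mm above the bench; bystander. Origin: centre of its underside, z up.
- bottle2: Round solvent bottle (clear glass, yellow cap), 62 mm diameter, 150 mm tall to the top of its cap, loose in the tray (floor 4 mm), so its top is 154 mm above the bench; bystander. Origin: centre of its underside, z up.
- jar: Closed amber jar, 56 mm diameter, 80 mm tall, loose on the bench; bystander. Origin: centre of its underside.
- beaker: Open glass beaker, 68 mm rim diameter, 90 mm tall, loose on the bench; bystander. Origin: centre of its underside.
- spanner: Steel spanner lying flat on the bench, loose; bystander. Its length is along its x axis.
Things that resemble listed ones, but are neither listed nor needed, are in the scene too. Leave any pink or red look-alike of the blue_case alone.

How it is judged:
On the way, in this order (a step that is already met when the one before it is completed fails the run):
1. the blue case rests squarely on the green one, let go (horizontal distance between blue_case and green_case below 0.008 m and angle between the x axis of blue_case and the x axis of green_case, either way round below 0.12 rad and z of blue_case in the frame of green_case between 0.042 and 0.048 m and angle between blue_case's own z axis and vertical below 0.06 rad and linear speed of blue_case below 0.03 m/s and contact force between the fingers and blue_case below 0.3 N), for 0.2 s.
2. the coded case rests squarely on the blue one, let go (horizontal distance between coded_case and blue_case below 0.008 m and angle between the x axis of coded_case and the x axis of blue_case, either way round below 0.12 rad and z of coded_case in the frame of blue_case between 0.042 and 0.048 m and angle between each of coded_case, blue_case's own z axis and vertical below 0.06 rad and horizontal distance between blue_case and green_case below 0.008 m and angle between the x axis of blue_case and the x axis of green_case, either way round below 0.12 rad and z of blue_case in the frame of green_case between 0.042 and 0.048 m and linear speed of coded_case below 0.03 m/s and contact force between the fingers and coded_case below 0.3 N), for 0.2 s.
3. the reader passes over the row of bottles, above their caps (x of window in the frame of tray between -0.14 and 0.14 m and y of window in the frame of tray between -0.04 and 0.04 m and z of window in the frame of tray above 0.156 m), for 0.02 s.
At the end, for the whole second after the job is handed in: Cases stacked green, blue, coded: each within 8 mm and 0.12 rad of the one below, let go; green moved under 30 mm. Reader held still, upright (0.12 rad), its window within 12 mm sideways of the code and 5 to 27 mm above it, long axes within 0.15 rad, not touching the case (all of step 2 and linear speed of blue_case below 0.03 m/s and contact force between the fingers and blue_case below 0.3 N and distance of green_case from where it was at the start of the episode below 0.03 m and horizontal distance between window and code below 0.012 m and z of window in the frame of code between 0.005 and 0.027 m and angle between the x axis of reader and the x axis of coded_case, either way round below 0.15 rad and angle between reader's own z axis and vertical below 0.12 rad and linear speed of reader below 0.02 m/s and contact force between the fingers and reader above 1 N and contact force between reader and coded_case below 0.05 N); the arm keeps its last pose, push and grip.
It fails at once if a bottle is shifted more than 20 mm or tipped (distance of any of bottle0, bottle1, bottle2 from where it was at the start of the episode above 0.02 m or angle between any of bottle0, bottle1, bottle2's own z axis and vertical above 0.25 rad).
It fails at once if the jar, beaker or spanner is shifted more than 30 mm (distance of any of jar, beaker, spanner from where it was at the start of the episode above 0.03 m).
It fails at once if the green case is shifted more than 30 mm (distance of green_case from where it was at the start of the episode above 0.03 m).
It fails at once if the reader bumps into a case or a bottle (contact force between reader and bottle0 above 1 N or contact force between reader and bottle1 above 1 N or contact force between reader and bottle2 above 1 N or contact force between reader and green_case above 1 N or contact force between reader and blue_case above 1 N or contact force between reader and coded_case above 1 N).
It fails at once if a case is dropped or thrown ((linear speed of blue_case above 0.8 m/s and contact force between the fingers and blue_case below 0.1 N) or (linear speed of coded_case above 0.8 m/s and contact force between the fingers and coded_case below 0.1 N)).
It also fails if it takes over 72 s, if anything falls off the work surface, if the arm or the gripper's body presses on something with over 40 N, if the wrist force passes 120 N, or if a joint passes its speed limit or range.

## Working session

There is one attempt and no reset: what is moved stays moved. The work goes in short steps, Python scripts to look and compute and a tool call to move; the robot and the scene stay as the last step left them, time stands still between calls to the robot, and variables do not carry over. Pictures are saved under pics/ and viewed, at most 10 in all, crops included, and the job is handed in when it is done.

Besides the shell and the picture viewer there is one more tool, called by a JSON object that holds its "fn" and its "kwargs", one argument or row to a line. step_arm: Moves the arm, as the interface text tells. Shifts and turns lie within -1 to 1; 1 stands for 0.1 m of shift or 45 degrees of turn. Its arguments: {"type":"object","properties":{"moves":{"type":"array","items":{"type":"object","properties":{"translation":{"type":"array","items":{"type":"number","minimum":-1,"maximum":1}},"twist":{"type":"number","minimum":-1,"maximum":1}}}},"grip":{"type":"number"},"force":{"type":"number"}},"required":["moves"]}

```bash
mkdir -p pics; cat > h.py <<'E'
import numpy as np, cv2
from rig import manip
def cam(n):
    m=manip.camera_model(n); R=cv2.Rodrigues(np.array(m['rvec'],float))[0]; return m,R,np.array(m['tvec'],float).ravel()
def grab(n):
    c=cam(n); im,d=manip.get_image(n); return c,im,d
def world(c,d):
    m,R,t=c; v,u=np.mgrid[:d.shape[0],:d.shape[1]]
    P=np.stack([(u-m['cx'])/m['fx']*d,(v-m['cy'])/m['fy']*d,d],-1)
    W=(P-t)@R; W[d<=0]=np.nan; return W
def save(n,im): cv2.imwrite('pics/'+n+'.png',im[...,::-1])
E
python3 - <<'E'
from h import *
for n in('scene','side'):
    c,im,d=grab(n); save(n,im); np.savez(n,im=im,W=world(c,d)); print(n,-c[1].T@c[2],c[0]['fx'])
    W=world(c,d); print(np.nanmedian(W.reshape(-1,3),0),(d>0).mean())
print(manip.state()['t'])
E
```

```text
scene [1.2733486  0.80758456 0.90394723] 421.6699905124439
[ 0.61783154 -0.05165003  0.00299257] 0.9958953857421875
side [-0.35990977 -0.70577065  1.12618069] 482.62602046785435
[ 0.54145603 -0.06051629  0.00116348] 0.9957021077473959
0.1
```

View pics/scene.png

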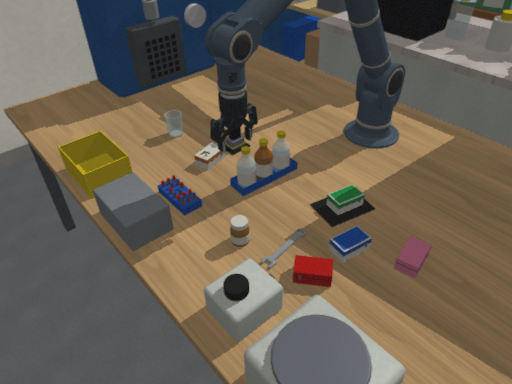

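View pics/side.png

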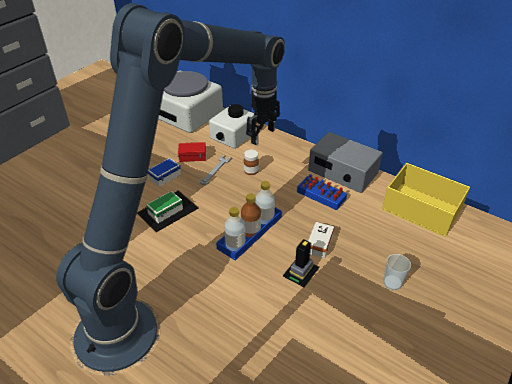

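The side view shows the green case at (165,208) on its mat, the blue case at (163,170), the coded case at (320,237) and the reader at (302,258) on its pad. In the scene view, green is at (345,198), blue at (350,243) and coded at (210,155). Candidates for "blue": blue-lidded case (350,243) scene; red box (313,270); pink box (413,256); tube rack (180,193). I choose (350,243), and the coded one is the only orange-rimmed case.

```bash
python3 - <<'E'
from h import *
def rect(W,m,n):
    p=W[m][:,:2]; p=p[np.isfinite(p).all(1)]
    med=np.median(p,0); p=p[np.linalg.norm(p-med,axis=1)<.15]
    (c,s,a)=cv2.minAreaRect((p*1000).astype(np.float32))
    b=cv2.boxPoints((c,s,a)); e=b[1]-b[0]; f=b[2]-b[1]; l=e if np.linalg.norm(e)>np.linalg.norm(f) else f
    print(n,len(p),'c',np.round(c,1),'s',np.round(s,1),'yaw',round(np.degrees(np.arctan2(l[1],l[0]))%180,1),'med',np.round(med*1000))
for n in('scene','side'):
    z=np.load(n+'.npz'); im=z['im'];W=z['W']; h=cv2.cvtColor(im,cv2.COLOR_RGB2HSV); H,S,V=[h[...,i].astype(int) for i in range(3)]; Z=W[...,2]
    vv,uu=np.mgrid[:384,:512]
    def near(u,v,r): return abs(uu-u)+abs(vv-v)<r
    P=dict(scene=dict(g=(345,198),b=(350,243),c=(210,155),t=(264,160),r=(229,135)),side=dict(g=(165,208),b=(163,170),c=(320,237),t=(250,225),r=(302,258)))[n]
    for k,zz in(('g',(.043,.056)),('b',(.039,.052)),('c',(.039,.052))):
        m=near(*P[k],35)&(Z>zz[0])&(Z<zz[1])
        if k=='c': m&=~((abs(uu-302)<15)&(vv<275)&(n=='side'))
        rect(W,m,n+k+' z%.4f'%np.nanmedian(Z[m]))
    m=near(*P['t'],60)&(Z>.135)&(H>15)&(H<35)&(S>100); rect(W,m,n+'caps')
    m=near(*P['t'],60)&(Z>.015)&(Z<.034)&(H>100)&(H<130)&(S>150); rect(W,m,n+'tray')
    if n=='side':
        m=near(300,262,45)&(V<60)&(Z<.012)&(Z>-.005); rect(W,m,'pad')
        m=near(302,248,30)&(Z>.107)&(Z<.12); rect(W,m,'handle top')
        m=near(302,258,30)&(Z>.04)&(Z<.12)&(V<70); rect(W,m,'handle')
c=[cv2.resize(np.load(n+'.npz')['im'][v-50:v+50,u-65:u+65],(390,300),interpolation=2) for n,u,v in(('scene',345,225),('side',315,245))]
save('crop',np.hstack(c))
E
```

```text
sceneg z0.0512 465 c [439.4 258.4] s [187.3 110.1] yaw 61.9 med [420. 216.]
sceneb z0.0470 632 c [548.6 343.2] s [ 62.9 105.5] yaw 171.0 med [553. 346.]
scenec z0.0465 291 c [ 560.7 -284.6] s [162.5  65.7] yaw 14.3 med [ 594. -276.]
scenecaps 204 c [536.5 -58.1] s [222.5  86.1] yaw 20.4 med [518. -66.]
scenetray 310 c [508.2 -70.1] s [ 80.6 236.1] yaw 177.2 med [541. -38.]
sideg z0.0482 412 c [413.3 207.6] s [ 64.6 103.6] yaw 169.2 med [409. 205.]
sideb z0.0450 391 c [517.7 311.5] s [263.4 109.8] yaw 42.1 med [528. 326.]
sidec z0.0445 342 c [ 586.6 -285.2] s [105.1  53.9] yaw 15.9 med [ 593. -292.]
sidecaps 226 c [502.6 -74.4] s [ 29.2 176.2] yaw 177.7 med [501. -76.]
sidetray 273 c [489.3 -76. ] s [ 76.5 217. ] yaw 176.6 med [ 447. -108.]
pad 243 c [ 458.1 -292.1] s [90.3 73.4] yaw 1.7 med [ 435. -313.]
handle top 100 c [ 459.8 -291.7] s [29.  42.7] yaw 175.7 med [ 454. -295.]
handle 286 c [ 458.1 -293.5] s [41.1 40.7] yaw 88.0 med [ 444. -299.]
```

View pics/crop.png

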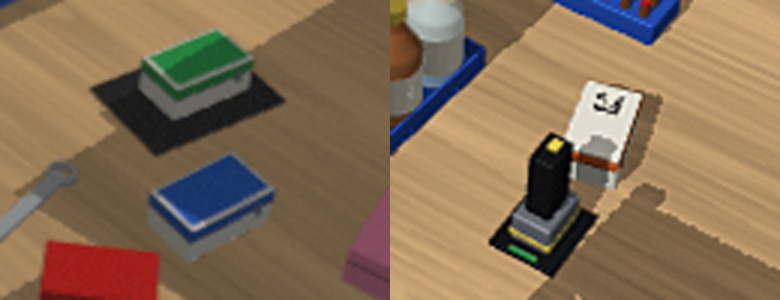

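The left crop confirms the blue-lidded case and the green one on its mat. The right crop shows the coded case, with its label at the far (+x) end, and the reader on its pad.

{"fn": "step_arm", "kwargs": {
  "moves": [
    {"translation": [-0.2,0.4,0]},
    {"translation": [-0.4,0.9,0]},
    {"translation": [-0.4,1,0]}
  ],
  "grip": 0,
  "force": 50
}}

```text
$.moves[0]: bad value
```

{"fn": "step_arm", "kwargs": {
  "moves": [
    {"translation": [-0.2,0.5,0]},
    {"translation": [-0.4,1,0]}
  ]
}}

```text
$.moves[0]: bad value
```

{"fn": "step_arm", "kwargs": {
  "moves": [
    {"translation": [-0.2,0.5,0],"twist": -0.1},
    {"translation": [-0.5,1,0],"twist": -0.2},
    {"translation": [-0.6,1,0],"twist": -0.2},
    {"translation": [-0.6,1,0],"twist": -0.2}
  ]
}}

```text
t: 0.5
ee_pos: [0.6125, 0.104, 0.2311]
ee_rot: [-2.38, -2.047, 0.001]
force: [-0.5, -0.7, 0.0]
opening: 0.0855
grip_force: 0.0
```

```bash
cat >> h.py <<'E'
def tool():
    s=manip.state(); R=cv2.Rodrigues(np.array(s['ee_rot'],float))[0]
    return np.round(s['ee_pos'],4), round((np.degrees(np.arctan2(R[1,1],R[0,1]))-90+90)%180-90,1), s
def lid(W,z0,z1,cen,r=.09):
    m=(W[...,2]>z0)&(W[...,2]<z1)&(np.hypot(W[...,0]-cen[0],W[...,1]-cen[1])<r)
    m=cv2.morphologyEx(m.astype(np.uint8),cv2.MORPH_OPEN,np.ones((3,3),np.uint8))
    n,L,st,_=cv2.connectedComponentsWithStats(m); k=1+np.argmax(st[1:,4]); p=W[L==k]
    (c,s,a)=cv2.minAreaRect((p[:,:2]*1000).astype(np.float32))
    if s[0]<s[1]: a+=90
    return dict(n=len(p),c=np.round(c,1),s=np.round(s,1),yaw=round((a+90)%180-90,1),z=round(float(np.median(p[:,2])),4))
E
python3 - <<'E'
from h import *
p,y,s=tool(); print(p,y,s['t'])
c,im,d=grab('wrist'); W=world(c,d); save('w1',im)
print(lid(W,.035,.056,(.549,.343)))
try: print('g',lid(W,.042,.06,(.413,.208)))
except Exception as e: print(e)
E
```

```text
[0.6125 0.104  0.2311] 81.4 0.5Traceback (most recent call last):
  File "<stdin>", line 4, in <module>
  File "h.py", line 18, in lid
    n,L,st,_=cv2.connectedComponentsWithStats(m); k=1+np.argmax(st[1:,4]); p=W[L==k]
                                                      ~~~~~~~~~^^^^^^^^^^
    return _wrapfunc(a, 'argmax', axis=axis, out=out, **kwds)
    return bound(*args, **kwds)
ValueError: attempt to get argmax of an empty sequence
```

View pics/w1.png

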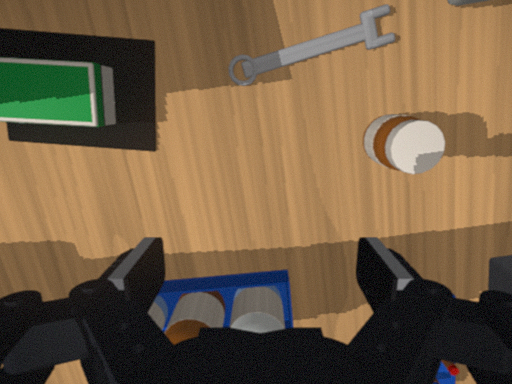

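The wrist view shows the green case at (50,92), the spanner, the jar at (405,143) and the tray below, so the arm is short of the blue case. Every row needs a twist value. The fingers close along world x, so I need a turn of about -90°.

{"fn": "step_arm", "kwargs": {
  "moves": [
    {"translation": [-0.1,0.4,0],"twist": -0.19},
    {"translation": [-0.2,0.8,0],"twist": -0.38},
    {"translation": [-0.3,1,0],"twist": -0.57},
    {"translation": [-0.3,1,0],"twist": -0.76},
    {"translation": [-0.3,1,0],"twist": -0.95}
  ],
  "grip": 0,
  "force": 50
}}

```text
t: 1.05
ee_pos: [0.5858, 0.1995, 0.231]
ee_rot: [2.971, 1.019, -0.0]
force: [-0.9, -0.4, -0.0]
opening: 0.0853
grip_force: 0.0
```

{"fn": "step_arm", "kwargs": {
  "moves": [
    {"translation": [-0.1,0.4,0],"twist": -0.19},
    {"translation": [-0.2,0.8,0],"twist": -0.38},
    {"translation": [-0.3,1,0],"twist": -0.57},
    {"translation": [-0.3,1,0],"twist": -0.76},
    {"translation": [-0.3,1,0],"twist": -0.95},
    {"translation": [-0.3,1,0],"twist": -1}
  ]
}}

```text
t: 1.65
ee_pos: [0.5564, 0.2987, 0.231]
ee_rot: [3.134, -0.194, 0.001]
force: [1.2, 0.5, 0.1]
opening: 0.0855
grip_force: 0.0
```

{"fn": "step_arm", "kwargs": {
  "moves": [
    {"translation": [0,0.4,0],"twist": -0.1},
    {"translation": [0,0.4,0],"twist": -0.1},
    {"translation": [0,0.4,0],"twist": -0.1},
    {"translation": [0,0.4,0],"twist": -0.1}
  ]
}}

```text
t: 2.05
ee_pos: [0.5561, 0.3382, 0.231]
ee_rot: [3.125, -0.311, 0.001]
force: [0.1, -0.1, -0.8]
opening: 0.0854
grip_force: 0.0
```

```bash
python3 - <<'E'
from h import *
p,y,s=tool(); print(p,y,s['t'],np.round(s['qpos'],2))
c,im,d=grab('wrist'); W=world(c,d); save('w2',im)
for k,a in(('b',(.035,.056,(.549,.343))),('g',(.042,.06,(.413,.208)))):
    try: print(k,lid(W,*a))
    except Exception as e: print(k,'none')
E
```

```text
[0.5561 0.3382 0.231 ] -11.4 2.05 [-0.76  0.43  0.2   1.61 -0.09  1.12 -2.3 ]
b {'n': 5311, 'c': array([548.8, 341.9]), 's': array([ 60.7, 100.9]), 'yaw': -9.1, 'z': 0.0456}
g {'n': 1507, 'c': array([437.3, 206.8]), 's': array([60.5, 55.2]), 'yaw': 78.6, 'z': 0.0497}
```

View pics/w2.png

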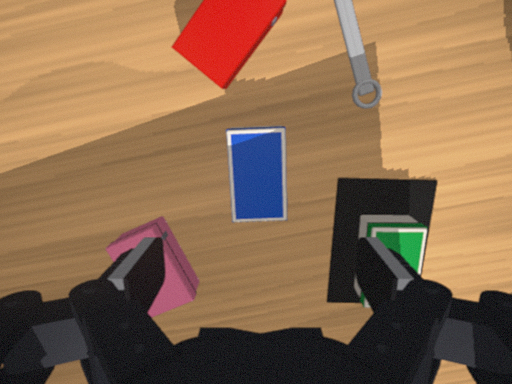

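Wrist view: blue case centred at (258,174), spanner (365,60), red box (230,40), pink box (155,265) and the green case at (395,260). The finger path beside blue is free.

{"fn": "step_arm", "kwargs": {
  "moves": [
    {"translation": [-0.07,0.04,-0.3],"twist": 0.05},
    {"translation": [-0.07,0.04,-0.7],"twist": 0.05},
    {"translation": [-0.07,0.04,-1],"twist": 0.05}
  ]
}}

```text
t: 2.4
ee_pos: [0.5479, 0.3424, 0.1298]
ee_rot: [3.131, -0.249, -0.001]
force: [-0.5, 0.1, -0.3]
opening: 0.0854
grip_force: 0.0
```

{"fn": "step_arm", "kwargs": {
  "moves": [
    {"translation": [0,0,-0.4],"twist": 0},
    {"translation": [0,0,-0.7],"twist": 0},
    {"translation": [0,0,-0.9],"twist": 0},
    {"translation": [0,0,-1],"twist": 0}
  ]
}}

```text
t: 2.8
ee_pos: [0.5476, 0.342, 0.0293]
ee_rot: [3.129, -0.249, -0.003]
force: [0.0, -0.7, 0.5]
opening: 0.0854
grip_force: 0.0
```

{"fn": "step_arm", "kwargs": {
  "moves": [
    {"translation": [0,0,-0.1],"twist": 0},
    {"translation": [0,0,-0.18],"twist": 0},
    {"translation": [0,0,-0.18],"twist": 0},
    {"translation": [0,0,-0.18],"twist": 0}
  ]
}}

```text
t: 3.2
ee_pos: [0.5485, 0.3443, 0.014]
ee_rot: [-3.131, 0.247, -0.002]
force: [0.8, -0.4, 1.0]
opening: 0.0856
grip_force: 0.0
```

{"fn": "step_arm", "kwargs": {
  "moves": [
    {"translation": [0,0,0],"twist": 0},
    {"translation": [0,0,0],"twist": 0},
    {"translation": [0,0,0],"twist": 0},
    {"translation": [0,0,0],"twist": 0},
    {"translation": [0,0,0],"twist": 0},
    {"translation": [0,0,0],"twist": 0},
    {"translation": [0,0,0],"twist": 0},
    {"translation": [0,0,0],"twist": 0},
    {"translation": [0,0,0],"twist": 0},
    {"translation": [0,0,0],"twist": 0}
  ],
  "grip": 1,
  "force": 50
}}

```text
t: 4.2
ee_pos: [0.5487, 0.3442, 0.0144]
ee_rot: [-3.131, 0.246, -0.002]
force: [-0.4, -1.0, 6.4]
opening: 0.0587
grip_force: 56.6
```

{"fn": "step_arm", "kwargs": {
  "moves": [
    {"translation": [0,0,0.1],"twist": 0},
    {"translation": [0,0,0.4],"twist": 0},
    {"translation": [0,0,0.7],"twist": 0},
    {"translation": [0,0,1],"twist": 0},
    {"translation": [0,0,1],"twist": 0}
  ]
}}

```text
t: 4.7
ee_pos: [0.5504, 0.3457, 0.1179]
ee_rot: [-3.126, 0.246, -0.01]
force: [-0.2, 0.8, -1.7]
opening: 0.0591
grip_force: 56.0
```

```bash
python3 - <<'E'
from h import *
for n in('scene','side'):
    W=np.load(n+'.npz')['W']
    for k,a in(('g',(.041,.06,(.413,.208))),('b',(.036,.056,(.549,.342))),('c',(.036,.056,(.592,-.283)))): print(n,k,lid(W,*a))
p,y,s=tool(); print(p,y,s['force'],s['opening'])
c,im,d=grab('wrist'); W=world(c,d); np.savez('w3',im=im,W=W)
print(lid(W,p[2]+.02,p[2]+.05,p[:2],.1))
try:print('g',lid(W,.041,.06,(.413,.208)))
except Exception: print('none')
c,im,d=grab('side'); W=world(c,d); print('side g',lid(W,.041,.06,(.413,.208)))
print('side held',lid(W,p[2]+.02,p[2]+.045,p[:2],.1))
E
```

```text
scene g {'n': 476, 'c': array([414.6, 212.9]), 's': array([ 63.6, 104.8]), 'yaw': -11.7, 'z': 0.0511}
scene b {'n': 665, 'c': array([548.6, 343.2]), 's': array([ 63.1, 105.6]), 'yaw': -9.7, 'z': 0.0468}
scene c {'n': 288, 'c': array([ 587.3, -277.7]), 's': array([108.4,  64.5]), 'yaw': 15.7, 'z': 0.0465}
side g {'n': 419, 'c': array([413.3, 207.6]), 's': array([ 64.6, 103.6]), 'yaw': -10.8, 'z': 0.0481}
side b {'n': 335, 'c': array([546.9, 338.6]), 's': array([ 66.7, 102.1]), 'yaw': -9.8, 'z': 0.0439}
side c {'n': 481, 'c': array([ 588. , -281.3]), 's': array([108.5,  60.6]), 'yaw': 15.9, 'z': 0.0444}
[0.5504 0.3457 0.1179] -9.0 [-0.22313015  0.77497953 -1.69458398] 0.05907322730833308
{'n': 31633, 'c': array([562. , 343.4]), 's': array([86.7, 79.1]), 'yaw': 80.3, 'z': 0.1492}
g {'n': 933, 'c': array([451.6, 192.2]), 's': array([37.3, 21.9]), 'yaw': 76.8, 'z': 0.0492}
side g {'n': 423, 'c': array([413.3, 208.2]), 's': array([ 71.4, 101.7]), 'yaw': -10.4, 'z': 0.0478}
side held {'n': 224, 'c': array([525.6, 347.7]), 's': array([79.8, 57.2]), 'yaw': 66.2, 'z': 0.1452}
```

{"fn": "step_arm", "kwargs": {
  "moves": [
    {"translation": [-0.1,-0.1,0],"twist": 0},
    {"translation": [-0.4,-0.4,0],"twist": 0},
    {"translation": [-0.7,-0.7,0],"twist": -0.04},
    {"translation": [-0.9,-0.9,0],"twist": -0.04},
    {"translation": [-1,-1,0],"twist": -0.04}
  ]
}}

```text
t: 5.3
ee_pos: [0.4442, 0.2408, 0.1111]
ee_rot: [3.123, -0.297, -0.008]
force: [0.4, 0.1, -2.0]
opening: 0.0591
grip_force: 55.9
```

{"fn": "step_arm", "kwargs": {
  "moves": [
    {"translation": [-0.2,-0.2,0],"twist": 0},
    {"translation": [-0.35,-0.34,0],"twist": 0},
    {"translation": [-0.35,-0.34,0],"twist": 0},
    {"translation": [-0.35,-0.34,0],"twist": 0},
    {"translation": [-0.35,-0.34,0],"twist": 0}
  ]
}}

```text
t: 5.8
ee_pos: [0.4133, 0.2106, 0.1128]
ee_rot: [3.127, -0.295, -0.0]
force: [0.1, -0.4, -2.5]
opening: 0.0593
grip_force: 55.9
```

```bash
python3 - <<'E'
from h import *
p,y,s=tool(); print(p,y,s['force'],s['opening'],np.round(s['qpos'],2))
for n in('scene','side'):
    c,im,d=grab(n); W=world(c,d); h=cv2.cvtColor(im,cv2.COLOR_RGB2HSV)
    bl=(h[...,0]>105)&(h[...,0]<130)&(h[...,1]>130)
    Wb=W.copy(); Wb[~bl]=np.nan
    m=bl&(np.hypot(W[...,0]-.415,W[...,1]-.211)<.09)&(W[...,2]>.1); print(n,m.sum())
    if m.sum()>30: q=W[m]; print(q.min(0),q.max(0), cv2.minAreaRect((q[:,:2]*1000).astype(np.float32)))
c,im,d=grab('side');save('s4',cv2.resize(im[120:280,80:290],None,fx=2.5,fy=2.5))
E
```

```text
[0.4133 0.2106 0.1128] -10.8 [ 0.11725571 -0.35371386 -2.51651492] 0.05930822725419278 [-0.72  0.28  0.19  2.15 -0.08  0.72 -2.24]
scene 272
[0.36797253 0.17774039 0.12942742] [0.46946523 0.27056659 0.19839861] ((420.200439453125, 227.62460327148438), (88.37447357177734, 96.83272552490234), 81.27749633789062)
side 291
[0.33894869 0.14049646 0.12104051] [0.4600691  0.2729719  0.55400237] ((394.6148681640625, 195.85479736328125), (118.87800598144531, 106.3230972290039), 33.5203742980957)
```

View pics/s4.png

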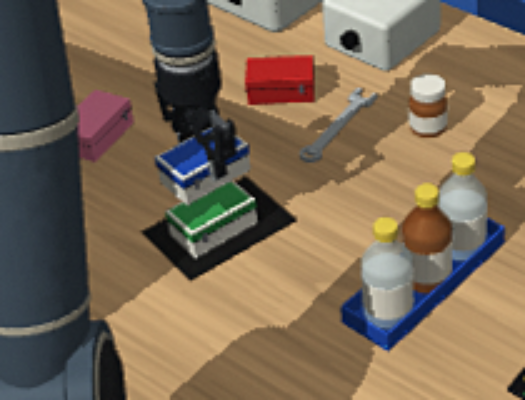

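The side crop shows the held blue case hanging level, right over the green one and parallel to it. I lower it gently.

{"fn": "step_arm", "kwargs": {
  "moves": [
    {"translation": [0.01,0,-0.15],"twist": 0},
    {"translation": [0.01,0,-0.3],"twist": 0},
    {"translation": [0.01,0,-0.4],"twist": 0},
    {"translation": [0.01,0,-0.45],"twist": 0},
    {"translation": [0.01,0,-0.47],"twist": 0},
    {"translation": [0.01,0,-0.47],"twist": 0}
  ]
}}

```text
t: 6.55
ee_pos: [0.4142, 0.2101, 0.0664]
ee_rot: [3.128, -0.296, 0.0]
force: [-0.8, 0.6, -2.5]
opening: 0.0593
grip_force: 55.9
```

{"fn": "step_arm", "kwargs": {
  "moves": [
    {"translation": [0,0,-0.01],"twist": 0},
    {"translation": [0,0,-0.02],"twist": 0},
    {"translation": [0,0,-0.03],"twist": 0},
    {"translation": [0,0,-0.03],"twist": 0},
    {"translation": [0,0,-0.03],"twist": 0}
  ]
}}

```text
t: 7.05
ee_pos: [0.414, 0.2101, 0.0634]
ee_rot: [-3.128, 0.296, -0.0]
force: [-0.4, 0.1, -2.6]
opening: 0.0595
grip_force: 55.9
```

{"fn": "step_arm", "kwargs": {
  "moves": [
    {"translation": [0,0,-0.01],"twist": 0},
    {"translation": [0,0,-0.01],"twist": 0},
    {"translation": [0,0,-0.02],"twist": 0},
    {"translation": [0,0,-0.02],"twist": 0}
  ]
}}

```text
t: 7.45
ee_pos: [0.414, 0.2101, 0.0633]
ee_rot: [-3.127, 0.296, 0.001]
force: [-5.1, -1.5, 19.5]
opening: 0.059
grip_force: 58.4
```

{"fn": "step_arm", "kwargs": {
  "moves": [
    {"translation": [0,0,0.015],"twist": 0},
    {"translation": [0,0,0.015],"twist": 0},
    {"translation": [0,0,0.015],"twist": 0}
  ]
}}

```text
t: 7.75
ee_pos: [0.4144, 0.2103, 0.0633]
ee_rot: [-3.127, 0.296, -0.001]
force: [-2.2, -1.6, 6.7]
opening: 0.0591
grip_force: 56.7
```

{"fn": "step_arm", "kwargs": {
  "moves": [
    {"translation": [0,0,0],"twist": 0},
    {"translation": [0,0,0],"twist": 0},
    {"translation": [0,0,0],"twist": 0},
    {"translation": [0,0,0],"twist": 0},
    {"translation": [0,0,0],"twist": 0},
    {"translation": [0,0,0],"twist": 0},
    {"translation": [0,0,0],"twist": 0},
    {"translation": [0,0,0],"twist": 0}
  ],
  "grip": 0
}}

```text
t: 8.55
ee_pos: [0.414, 0.21, 0.0628]
ee_rot: [3.128, -0.296, -0.0]
force: [1.7, 0.4, -0.5]
opening: 0.0856
grip_force: 0.0
```

{"fn": "step_arm", "kwargs": {
  "moves": [
    {"translation": [0,0,0.2],"twist": 0},
    {"translation": [0,0,0.6],"twist": 0},
    {"translation": [0,0,1],"twist": 0}
  ]
}}

```text
t: 8.85
ee_pos: [0.4134, 0.2096, 0.1635]
ee_rot: [3.126, -0.296, -0.002]
force: [1.4, -0.2, 0.1]
opening: 0.0852
grip_force: 0.0
```

{"fn": "step_arm", "kwargs": {
  "moves": [
    {"translation": [0.3,-0.3,0.5],"twist": 0},
    {"translation": [0.6,-0.6,0.8],"twist": 0},
    {"translation": [0.6,-0.9,0.8],"twist": 0},
    {"translation": [0.6,-0.9,0.8],"twist": 0}
  ]
}}

```text
t: 9.25
ee_pos: [0.4767, 0.1144, 0.2452]
ee_rot: [3.126, -0.311, 0.008]
force: [-0.2, 0.3, 0.4]
opening: 0.085
grip_force: 0.0
```

```bash
python3 - <<'E'
from h import *
p,y,s=tool(); print(p,y,s['t'],np.round(s['qpos'],2))
for n in('scene','side'):
    c,im,d=grab(n); W=world(c,d)
    try: print(n,'b',lid(W,.086,.104,(.414,.21)))
    except Exception: print(n,'occl')
    # side-face pixel check of green
    h=cv2.cvtColor(im,cv2.COLOR_RGB2HSV); m=(h[...,0]>50)&(h[...,0]<80)&(h[...,1]>100)&(np.hypot(W[...,0]-.414,W[...,1]-.21)<.08); q=W[m]; print(m.sum(), q[:,:2].min(0) if len(q) else'',q[:,:2].max(0) if len(q) else '')
E
```

```text
[0.4767 0.1144 0.2452] -11.4 9.25 [-0.59  0.15  0.3   1.96 -0.05  1.04 -2.04]
scene b {'n': 484, 'c': array([416.2, 211.1]), 's': array([ 63. , 103.9]), 'yaw': -10.3, 'z': 0.0962}
91 [0.37278457 0.17224208] [0.46971293 0.25102948]
side b {'n': 425, 'c': array([413.9, 205.3]), 's': array([ 66.4, 105.3]), 'yaw': -11.0, 'z': 0.0929}
97 [0.3562304  0.17006592] [0.4927703  0.28224879]
```

{"fn": "step_arm", "kwargs": {
  "moves": [
    {"translation": [0.1,-0.4,0],"twist": 0.15},
    {"translation": [0.25,-0.9,0],"twist": 0.3},
    {"translation": [0.28,-1,0],"twist": 0.3}
  ]
}}

```text
t: 9.65
ee_pos: [0.5021, 0.0167, 0.2422]
ee_rot: [3.139, 0.072, -0.001]
force: [-0.2, 0.9, 0.3]
opening: 0.0856
grip_force: 0.0
```

{"fn": "step_arm", "kwargs": {
  "moves": [
    {"translation": [0.15,-0.5,0],"twist": 0.15},
    {"translation": [0.28,-1,0],"twist": 0.3}
  ]
}}

```text
t: 9.85
ee_pos: [0.5284, -0.0712, 0.2419]
ee_rot: [-3.108, -0.452, 0.002]
force: [1.6, -0.4, -0.5]
opening: 0.0855
grip_force: 0.0
```

{"fn": "step_arm", "kwargs": {
  "moves": [
    {"translation": [0.15,-0.5,0],"twist": 0},
    {"translation": [0.28,-1,0],"twist": 0}
  ]
}}

```text
t: 10.05
ee_pos: [0.5558, -0.1684, 0.2417]
ee_rot: [-3.109, -0.442, 0.002]
force: [0.3, 0.9, -0.0]
opening: 0.0856
grip_force: 0.0
```

{"fn": "step_arm", "kwargs": {
  "moves": [
    {"translation": [0.15,-0.5,0],"twist": 0},
    {"translation": [0.25,-0.8,0],"twist": 0},
    {"translation": [0.28,-0.93,0],"twist": 0},
    {"translation": [0.28,-0.93,0],"twist": 0},
    {"translation": [0.28,-0.93,0],"twist": 0}
  ]
}}

```text
t: 10.55
ee_pos: [0.5834, -0.2593, 0.2419]
ee_rot: [-3.108, -0.44, 0.002]
force: [-0.5, 0.6, 0.5]
opening: 0.0855
grip_force: 0.0
```

```bash
python3 - <<'E'
from h import *
p,y,s=tool(); print(p,y,s['t'],np.round(s['qpos'],2))
c,im,d=grab('wrist'); W=world(c,d); save('w5',im)
print('c',lid(W,.036,.056,(.588,-.28)))
E
```

```text
[ 0.5834 -0.2593  0.2419] 16.1 10.55 [ 0.03  0.42  0.44  1.63 -0.19  1.13 -0.76]
c {'n': 5073, 'c': array([ 588.2, -279.3]), 's': array([100.9,  60.7]), 'yaw': 15.1, 'z': 0.0454}
```

View pics/w5.png

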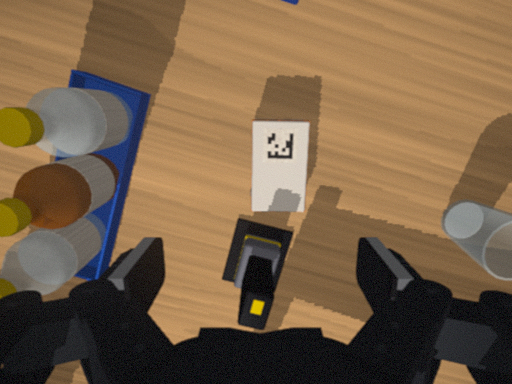

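Wrist view: coded case at (280,166) with its code at (280,146), at the +x end. Reader is at (258,270), bottles on the left, beaker at (480,235). Path for the fingers is clear.

{"fn": "step_arm", "kwargs": {
  "moves": [
    {"translation": [0.05,-0.2,-0.3],"twist": -0.02},
    {"translation": [0.05,-0.2,-0.7],"twist": -0.02},
    {"translation": [0.05,-0.2,-1],"twist": -0.02}
  ]
}}

```text
t: 10.9
ee_pos: [0.5881, -0.2793, 0.1412]
ee_rot: [-3.112, -0.415, 0.001]
force: [0.7, 0.3, -0.2]
opening: 0.0858
grip_force: 0.0
```

{"fn": "step_arm", "kwargs": {
  "moves": [
    {"translation": [0,0,-0.4],"twist": 0},
    {"translation": [0,0,-0.7],"twist": 0},
    {"translation": [0,0,-0.9],"twist": 0},
    {"translation": [0,0,-1],"twist": 0}
  ]
}}

```text
t: 11.3
ee_pos: [0.5877, -0.2786, 0.0409]
ee_rot: [-3.111, -0.416, 0.004]
force: [0.1, -0.2, -1.1]
opening: 0.0856
grip_force: 0.0
```

{"fn": "step_arm", "kwargs": {
  "moves": [
    {"translation": [0,0,-0.15],"twist": 0},
    {"translation": [0,0,-0.27],"twist": 0},
    {"translation": [0,0,-0.27],"twist": 0},
    {"translation": [0,0,-0.27],"twist": 0}
  ]
}}

```text
t: 11.7
ee_pos: [0.5886, -0.2822, 0.0162]
ee_rot: [3.114, 0.412, 0.001]
force: [-0.0, -0.1, 0.9]
opening: 0.0853
grip_force: 0.0
```

{"fn": "step_arm", "kwargs": {
  "moves": [
    {"translation": [0,0,0],"twist": 0},
    {"translation": [0,0,0],"twist": 0},
    {"translation": [0,0,0],"twist": 0},
    {"translation": [0,0,0],"twist": 0},
    {"translation": [0,0,0],"twist": 0},
    {"translation": [0,0,0],"twist": 0},
    {"translation": [0,0,0],"twist": 0},
    {"translation": [0,0,0],"twist": 0},
    {"translation": [0,0,0],"twist": 0},
    {"translation": [0,0,0],"twist": 0}
  ],
  "grip": 1
}}

```text
t: 12.7
ee_pos: [0.5889, -0.282, 0.017]
ee_rot: [-3.114, -0.412, -0.002]
force: [0.2, 1.7, 6.6]
opening: 0.0591
grip_force: 56.0
```

{"fn": "step_arm", "kwargs": {
  "moves": [
    {"translation": [0,0,0.1],"twist": 0},
    {"translation": [0,0,0.35],"twist": 0},
    {"translation": [0,0,0.65],"twist": 0},
    {"translation": [0,0,1],"twist": 0}
  ]
}}

```text
t: 13.1
ee_pos: [0.5871, -0.282, 0.116]
ee_rot: [-3.114, -0.411, 0.004]
force: [0.1, -0.4, -2.7]
opening: 0.0591
grip_force: 55.0
```

{"fn": "step_arm", "kwargs": {
  "moves": [
    {"translation": [0,0,0.35],"twist": 0},
    {"translation": [0,0,0.7],"twist": 0},
    {"translation": [0,0,1],"twist": 0},
    {"translation": [-0.05,0.15,1],"twist": 0},
    {"translation": [-0.15,0.4,1],"twist": 0},
    {"translation": [-0.3,0.7,1],"twist": 0}
  ]
}}

```text
t: 13.7
ee_pos: [0.5571, -0.2113, 0.2146]
ee_rot: [-3.115, -0.41, 0.002]
force: [0.4, 1.4, -1.9]
opening: 0.059
grip_force: 55.1
```

{"fn": "step_arm", "kwargs": {
  "moves": [
    {"translation": [-0.1,0.35,0.1],"twist": -0.1},
    {"translation": [-0.2,0.7,0.1],"twist": -0.2},
    {"translation": [-0.35,1,0.1],"twist": -0.25}
  ]
}}

```text
t: 14.0
ee_pos: [0.522, -0.1093, 0.2247]
ee_rot: [-3.139, -0.104, 0.002]
force: [0.7, 0.6, -1.6]
opening: 0.0588
grip_force: 55.1
```

{"fn": "step_arm", "kwargs": {
  "moves": [
    {"translation": [-0.1,0.35,0],"twist": -0.1},
    {"translation": [-0.2,0.7,0],"twist": -0.2},
    {"translation": [-0.35,1,0],"twist": -0.32}
  ]
}}

```text
t: 14.3
ee_pos: [0.4866, -0.0097, 0.2246]
ee_rot: [3.128, -0.293, -0.003]
force: [0.4, 1.5, -1.9]
opening: 0.0592
grip_force: 55.1
```

{"fn": "step_arm", "kwargs": {
  "moves": [
    {"translation": [-0.1,0.35,0],"twist": 0},
    {"translation": [-0.2,0.7,0],"twist": 0},
    {"translation": [-0.35,1,0],"twist": 0}
  ]
}}

```text
t: 14.6
ee_pos: [0.4515, 0.0899, 0.2248]
ee_rot: [3.128, -0.287, -0.002]
force: [0.2, 0.2, -2.4]
opening: 0.0593
grip_force: 55.1
```

{"fn": "step_arm", "kwargs": {
  "moves": [
    {"translation": [-0.1,0.3,0],"twist": 0},
    {"translation": [-0.2,0.6,0],"twist": 0},
    {"translation": [-0.3,0.8,0],"twist": 0},
    {"translation": [-0.35,0.95,0],"twist": 0},
    {"translation": [-0.35,1,0],"twist": 0},
    {"translation": [-0.35,1,0],"twist": 0}
  ]
}}

```text
t: 15.2
ee_pos: [0.4175, 0.188, 0.2251]
ee_rot: [3.127, -0.287, -0.001]
force: [-0.2, -0.2, -2.7]
opening: 0.0592
grip_force: 55.1
```

{"fn": "step_arm", "kwargs": {
  "moves": [
    {"translation": [0,0.12,0],"twist": 0},
    {"translation": [-0.02,0.22,0],"twist": 0},
    {"translation": [-0.02,0.22,-0.2],"twist": 0},
    {"translation": [-0.02,0.22,-0.5],"twist": 0},
    {"translation": [-0.02,0.22,-0.8],"twist": 0},
    {"translation": [-0.02,0.22,-1],"twist": 0},
    {"translation": [-0.02,0.22,-1],"twist": 0},
    {"translation": [-0.02,0.22,-1],"twist": 0}
  ]
}}

```text
t: 16.0
ee_pos: [0.4167, 0.2103, 0.1261]
ee_rot: [3.128, -0.29, 0.0]
force: [-0.4, 0.2, -1.8]
opening: 0.0589
grip_force: 54.9
```

{"fn": "step_arm", "kwargs": {
  "moves": [
    {"translation": [0,0,-0.05],"twist": 0},
    {"translation": [0,0,-0.08],"twist": 0},
    {"translation": [0,0,-0.1],"twist": 0},
    {"translation": [0,0,-0.1],"twist": 0}
  ]
}}

```text
t: 16.4
ee_pos: [0.4163, 0.2099, 0.1159]
ee_rot: [-3.128, 0.29, -0.0]
force: [0.9, -0.3, -2.5]
opening: 0.0591
grip_force: 55.0
```

{"fn": "step_arm", "kwargs": {
  "moves": [
    {"translation": [-0.01,0,-0.02],"twist": 0},
    {"translation": [-0.01,0,-0.04],"twist": 0},
    {"translation": [-0.01,0,-0.04],"twist": 0},
    {"translation": [-0.01,0,-0.04],"twist": 0}
  ]
}}

```text
t: 16.8
ee_pos: [0.4152, 0.2099, 0.1118]
ee_rot: [3.128, -0.29, -0.0]
force: [-0.8, 0.2, -2.1]
opening: 0.0591
grip_force: 55.0
```

{"fn": "step_arm", "kwargs": {
  "moves": [
    {"translation": [0,0,-0.01],"twist": 0},
    {"translation": [0,0,-0.01],"twist": 0},
    {"translation": [0,0,-0.01],"twist": 0}
  ]
}}

```text
t: 17.1
ee_pos: [0.4155, 0.21, 0.111]
ee_rot: [-3.128, 0.29, -0.001]
force: [0.1, -0.1, -1.9]
opening: 0.0591
grip_force: 55.2
```

{"fn": "step_arm", "kwargs": {
  "moves": [
    {"translation": [0,0,-0.01],"twist": 0},
    {"translation": [0,0,-0.01],"twist": 0},
    {"translation": [0,0,-0.01],"twist": 0}
  ]
}}

```text
t: 17.4
ee_pos: [0.4155, 0.21, 0.1109]
ee_rot: [-3.128, 0.29, -0.0]
force: [-1.9, -0.7, 8.6]
opening: 0.0588
grip_force: 56.4
```

{"fn": "step_arm", "kwargs": {
  "moves": [
    {"translation": [0,0,0.005],"twist": 0},
    {"translation": [0,0,0.005],"twist": 0}
  ]
}}

```text
t: 17.6
ee_pos: [0.4155, 0.21, 0.1109]
ee_rot: [-3.128, 0.29, -0.001]
force: [-1.7, -1.8, 7.3]
opening: 0.0591
grip_force: 56.1
```

{"fn": "step_arm", "kwargs": {
  "moves": [
    {"translation": [0,0,0],"twist": 0},
    {"translation": [0,0,0],"twist": 0},
    {"translation": [0,0,0],"twist": 0},
    {"translation": [0,0,0],"twist": 0},
    {"translation": [0,0,0],"twist": 0},
    {"translation": [0,0,0],"twist": 0},
    {"translation": [0,0,0],"twist": 0},
    {"translation": [0,0,0],"twist": 0}
  ],
  "grip": 0
}}

```text
t: 18.4
ee_pos: [0.4153, 0.2099, 0.1103]
ee_rot: [3.128, -0.29, 0.0]
force: [-0.5, -0.4, -0.5]
opening: 0.0854
grip_force: 0.0
```

{"fn": "step_arm", "kwargs": {
  "moves": [
    {"translation": [0,0,0.2],"twist": 0},
    {"translation": [0,0,0.6],"twist": 0},
    {"translation": [0,0,1],"twist": 0}
  ]
}}

```text
t: 18.7
ee_pos: [0.4147, 0.2095, 0.211]
ee_rot: [3.127, -0.29, -0.002]
force: [0.7, 0.4, 0.2]
opening: 0.0852
grip_force: 0.0
```

{"fn": "step_arm", "kwargs": {
  "moves": [
    {"translation": [0.3,-0.4,0.3],"twist": 0},
    {"translation": [0.6,-0.8,0.6],"twist": 0},
    {"translation": [0.6,-1,0.6],"twist": 0},
    {"translation": [0.6,-1,0.6],"twist": 0}
  ]
}}

```text
t: 19.1
ee_pos: [0.4775, 0.1048, 0.2723]
ee_rot: [-3.127, 0.304, -0.007]
force: [-0.2, -0.6, 0.2]
opening: 0.0856
grip_force: 0.0
```

```bash
python3 - <<'E'
from h import *
p,y,s=tool(); print(p,y,s['t'],np.round(s['qpos'],2))
for n in('scene','side'):
    c,im,d=grab(n); W=world(c,d)
    try: print(n,'c',lid(W,.131,.15,(.415,.21)))
    except Exception: print(n,'occl')
    b=[cv2.resize(im[140:240,300:390] if n=='scene' else im[140:240,120:210],(360,400),interpolation=2)]
    cc=b if n=='scene' else cc+b
    if n=='scene': pass
    m=(np.hypot(W[...,0]-.437,W[...,1]-.206)<.024)&(W[...,2]>.131)&(W[...,2]<.15)&(im.max(-1)<90)
    print('dark',m.sum(),np.median(W[m],0))
    if n=='side': print('pad handle',lid(W,.112,.13,(.459,-.292),.05))
save('s6',np.hstack(cc))
E
```

```text
[0.4775 0.1048 0.2723] -11.1 19.1 [-0.64  0.12  0.37  1.93 -0.05  1.1  -2.01]
scene c {'n': 493, 'c': array([416.2, 209.8]), 's': array([ 65.1, 103.5]), 'yaw': -9.6, 'z': 0.1412}
dark 15 [0.43241425 0.21098492 0.14257608]
side c {'n': 434, 'c': array([413.8, 206.5]), 's': array([ 65.7, 101.9]), 'yaw': -10.5, 'z': 0.1375}
dark 20 [0.43335623 0.20898589 0.13785708]
pad handle {'n': 115, 'c': array([ 460.1, -291.7]), 's': array([39.5, 28.7]), 'yaw': 0.7, 'z': 0.119}
```

View pics/s6.png

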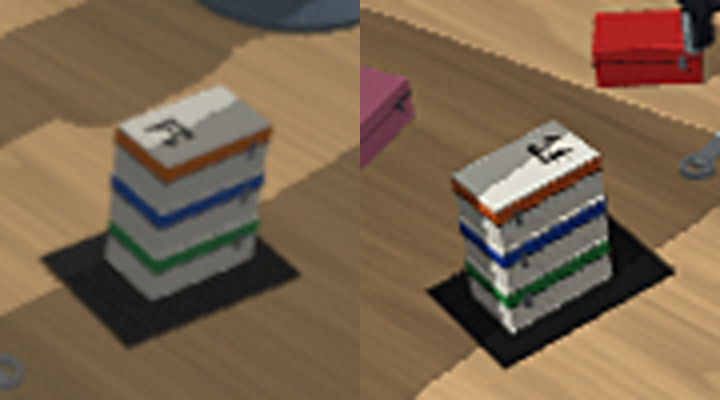

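Both crops show the column green, blue, coded standing square, with the code at (170,130) and (550,150), at the +x end. Next is the reader.

{"fn": "step_arm", "kwargs": {
  "moves": [
    {"translation": [0,-0.4,0],"twist": 0.1},
    {"translation": [0,-0.9,0],"twist": 0.2},
    {"translation": [0,-1,0],"twist": 0.27}
  ]
}}

```text
t: 19.5
ee_pos: [0.4742, 0.0059, 0.2698]
ee_rot: [3.14, 0.039, -0.002]
force: [-0.8, -0.5, 0.8]
opening: 0.0853
grip_force: 0.0
```

{"fn": "step_arm", "kwargs": {
  "moves": [
    {"translation": [0,-0.5,0],"twist": 0},
    {"translation": [0,-1,0],"twist": 0}
  ]
}}

```text
t: 19.7
ee_pos: [0.4751, -0.0888, 0.2696]
ee_rot: [-3.14, -0.053, 0.002]
force: [0.9, -0.2, 1.0]
opening: 0.0857
grip_force: 0.0
```

{"fn": "step_arm", "kwargs": {
  "moves": [
    {"translation": [0,-0.5,0],"twist": 0},
    {"translation": [0,-1,0],"twist": 0}
  ]
}}

```text
t: 19.9
ee_pos: [0.4752, -0.1898, 0.2697]
ee_rot: [-3.14, -0.049, 0.001]
force: [1.1, -0.3, 0.9]
opening: 0.0853
grip_force: 0.0
```

{"fn": "step_arm", "kwargs": {
  "moves": [
    {"translation": [-0.1,-0.4,0],"twist": 0},
    {"translation": [-0.2,-0.8,0],"twist": 0},
    {"translation": [-0.2,-0.9,0],"twist": 0},
    {"translation": [-0.2,-0.9,0],"twist": 0},
    {"translation": [-0.2,-0.9,0],"twist": 0}
  ]
}}

```text
t: 20.4
ee_pos: [0.4561, -0.2777, 0.2696]
ee_rot: [-3.14, -0.048, 0.001]
force: [0.3, 1.1, 0.5]
opening: 0.0852
grip_force: 0.0
```

```bash
python3 - <<'E'
from h import *
p,y,s=tool(); print(p,y,s['t'],np.round(s['qpos'],2))
c,im,d=grab('wrist'); W=world(c,d)
for z in((.11,.13,.05),(.034,.05,.06),(.003,.012,.065)):
    try: print(lid(W,*z[:2],(.46,-.291),z[2]))
    except Exception as e: print('none')
E
```

```text
[ 0.4561 -0.2777  0.2696] 1.7 20.4 [-0.07  0.23  0.65  1.85 -0.15  1.12 -0.91]
{'n': 1252, 'c': array([ 461.5, -290.1]), 's': array([40.3, 27.4]), 'yaw': 1.8, 'z': 0.1203}
{'n': 655, 'c': array([ 462.1, -290.5]), 's': array([59.3, 43.1]), 'yaw': 1.4, 'z': 0.0419}
{'n': 1904, 'c': array([ 461.3, -289.8]), 's': array([88.9, 74.3]), 'yaw': 0.7, 'z': 0.0062}
```

{"fn": "step_arm", "kwargs": {
  "moves": [
    {"translation": [0.06,-0.13,0],"twist": 0},
    {"translation": [0.06,-0.13,-0.3],"twist": 0},
    {"translation": [0.06,-0.13,-0.7],"twist": 0},
    {"translation": [0.06,-0.13,-1],"twist": 0},
    {"translation": [0.06,-0.13,-1],"twist": 0}
  ]
}}

```text
t: 20.95
ee_pos: [0.4597, -0.289, 0.1665]
ee_rot: [-3.137, -0.049, 0.012]
force: [-0.1, 0.5, -1.0]
opening: 0.0853
grip_force: 0.0
```

{"fn": "step_arm", "kwargs": {
  "moves": [
    {"translation": [0,0,-0.3],"twist": 0},
    {"translation": [0,0,-0.6],"twist": 0},
    {"translation": [0,0,-0.85],"twist": 0},
    {"translation": [0,0,-0.97],"twist": 0},
    {"translation": [0,0,-0.97],"twist": 0},
    {"translation": [0,0,-0.97],"twist": 0}
  ]
}}

```text
t: 21.55
ee_pos: [0.4625, -0.2933, 0.0747]
ee_rot: [3.14, 0.044, 0.003]
force: [0.6, -0.8, 0.5]
opening: 0.0853
grip_force: 0.0
```

{"fn": "step_arm", "kwargs": {
  "moves": [
    {"translation": [0,0,0],"twist": 0},
    {"translation": [0,0,0],"twist": 0},
    {"translation": [0,0,0],"twist": 0},
    {"translation": [0,0,0],"twist": 0},
    {"translation": [0,0,0],"twist": 0},
    {"translation": [0,0,0],"twist": 0},
    {"translation": [0,0,0],"twist": 0},
    {"translation": [0,0,0],"twist": 0},
    {"translation": [0,0,0],"twist": 0},
    {"translation": [0,0,0],"twist": 0}
  ],
  "grip": 1,
  "force": 50
}}

```text
t: 22.55
ee_pos: [0.4614, -0.293, 0.0735]
ee_rot: [-3.141, -0.043, -0.0]
force: [0.1, 2.0, 5.6]
opening: 0.0272
grip_force: 55.5
```

{"fn": "step_arm", "kwargs": {
  "moves": [
    {"translation": [0,0,0],"twist": 0},
    {"translation": [0,0,0],"twist": 0},
    {"translation": [0,0,0],"twist": 0}
  ]
}}

```text
t: 22.85
ee_pos: [0.4615, -0.293, 0.0736]
ee_rot: [-3.141, -0.043, -0.001]
force: [0.0, 2.0, 4.6]
opening: 0.0275
grip_force: 55.5
```

{"fn": "step_arm", "kwargs": {
  "moves": [
    {"translation": [0,0,0.1],"twist": 0},
    {"translation": [0,0,0.35],"twist": 0},
    {"translation": [0,0,0.65],"twist": 0},
    {"translation": [0,0,1],"twist": 0}
  ]
}}

```text
t: 23.25
ee_pos: [0.46, -0.293, 0.1735]
ee_rot: [-3.141, -0.042, 0.005]
force: [1.9, -0.3, -1.7]
opening: 0.0274
grip_force: 54.7
```

{"fn": "step_arm", "kwargs": {
  "moves": [
    {"translation": [0,0,0.35],"twist": 0},
    {"translation": [0,0,0.7],"twist": 0},
    {"translation": [0,0,1],"twist": 0},
    {"translation": [0,0,1],"twist": 0}
  ]
}}

```text
t: 23.65
ee_pos: [0.4627, -0.2952, 0.2775]
ee_rot: [3.137, 0.041, 0.012]
force: [-0.1, -0.9, -2.0]
opening: 0.0273
grip_force: 55.0
```

```bash
python3 - <<'E'
from h import *
p,y,s=tool(); print(p,y,s['t'],s['opening'],s['force'])
c,im,d=grab('side'); W=world(c,d)
m=(np.hypot(W[...,0]-p[0],W[...,1]-p[1])<.045)&(W[...,2]>.15)&(W[...,2]<.25)
q=W[m]; print('lowest',np.percentile(q[:,2],[1,5]),len(q))
save('s7',cv2.resize(im[130:310,230:400],None,fx=3,fy=3))
E
```

```text
[ 0.4627 -0.2952  0.2775] 1.5 23.65 0.02727803924122497 [-0.05120248 -0.91955117 -1.98337698]
lowest [0.21197575 0.21486859] 321
```

View pics/s7.png

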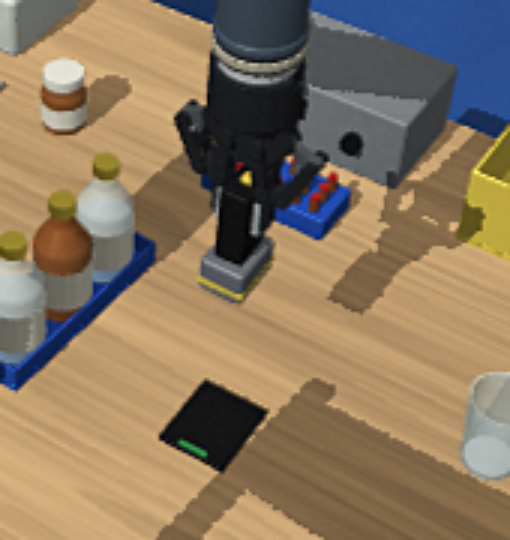

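The crop shows the reader hanging upright in the fingers at (235,265), clear of the pad, with its lowest point at about z = 0.21 m.

{"fn": "step_arm", "kwargs": {
  "moves": [
    {"translation": [0.05,0.15,0],"twist": 0},
    {"translation": [0.1,0.4,0],"twist": 0},
    {"translation": [0.2,0.7,0],"twist": 0},
    {"translation": [0.2,1,0],"twist": 0}
  ]
}}

```text
t: 24.1
ee_pos: [0.481, -0.1916, 0.2712]
ee_rot: [3.141, 0.043, -0.005]
force: [1.8, 0.0, -1.8]
opening: 0.0275
grip_force: 54.7
```

{"fn": "step_arm", "kwargs": {
  "moves": [
    {"translation": [0.1,0.3,0],"twist": 0},
    {"translation": [0.15,0.65,0],"twist": 0},
    {"translation": [0.15,1,0],"twist": 0}
  ]
}}

```text
t: 24.4
ee_pos: [0.4954, -0.0917, 0.2713]
ee_rot: [3.141, 0.042, -0.005]
force: [0.2, -0.0, -1.8]
opening: 0.0275
grip_force: 54.9
```

{"fn": "step_arm", "kwargs": {
  "moves": [
    {"translation": [0,0.3,0],"twist": 0},
    {"translation": [0,0.65,0],"twist": -0.05},
    {"translation": [0,1,0],"twist": -0.1}
  ]
}}

```text
t: 24.7
ee_pos: [0.4947, 0.0078, 0.2713]
ee_rot: [3.139, -0.084, -0.006]
force: [0.3, -1.1, -2.2]
opening: 0.0273
grip_force: 54.8
```

{"fn": "step_arm", "kwargs": {
  "moves": [
    {"translation": [-0.1,0.3,0],"twist": -0.05},
    {"translation": [-0.2,0.65,0],"twist": -0.1},
    {"translation": [-0.3,1,0],"twist": -0.17}
  ]
}}

```text
t: 25.0
ee_pos: [0.4645, 0.1075, 0.2713]
ee_rot: [3.126, -0.294, -0.005]
force: [0.8, 0.6, -2.2]
opening: 0.0275
grip_force: 54.8
```

{"fn": "step_arm", "kwargs": {
  "moves": [
    {"translation": [-0.1,0.3,0],"twist": 0},
    {"translation": [-0.2,0.6,0],"twist": 0},
    {"translation": [-0.25,0.85,0],"twist": 0},
    {"translation": [-0.3,1,0],"twist": 0},
    {"translation": [-0.3,1,0],"twist": 0},
    {"translation": [-0.3,1,0],"twist": 0}
  ]
}}

```text
t: 25.6
ee_pos: [0.4358, 0.2057, 0.2719]
ee_rot: [3.126, -0.29, -0.003]
force: [0.2, -0.9, -1.2]
opening: 0.0273
grip_force: 54.8
```

{"fn": "step_arm", "kwargs": {
  "moves": [
    {"translation": [0.03,0,-0.1],"twist": 0},
    {"translation": [0.03,0,-0.25],"twist": 0},
    {"translation": [0.03,0,-0.35],"twist": 0},
    {"translation": [0.03,0,-0.42],"twist": 0},
    {"translation": [0.03,0,-0.42],"twist": 0},
    {"translation": [0.03,0,-0.42],"twist": 0}
  ]
}}

```text
t: 26.2
ee_pos: [0.4395, 0.2067, 0.2314]
ee_rot: [-3.128, 0.291, -0.0]
force: [0.0, -0.2, -1.7]
opening: 0.0274
grip_force: 54.7
```

```bash
python3 - <<'E'
from h import *
p,y,s=tool(); print(p,y,s['t'],s['opening'],s['force'])
for n in('scene','side'):
    c,im,d=grab(n); W=world(c,d)
    b=cv2.resize(im[120:220,300:390] if n=='scene' else im[110:210,120:210],(360,400),interpolation=2)
    cc=[b] if n=='scene' else cc+[b]
    h=cv2.cvtColor(im,cv2.COLOR_RGB2HSV)
    near=np.hypot(W[...,0]-p[0],W[...,1]-p[1])<.06
    m=near&(h[...,0]>20)&(h[...,0]<35)&(h[...,1]>120)&(W[...,2]>.15)&(W[...,2]<.19); print(n,'band',m.sum(),np.round(np.median(W[m],0),4),np.round(W[m].min(0),4))
    m=near&(W[...,2]>.155+.03)&(W[...,2]<.155+.046)
    q=W[m]; print('foot top',len(q), cv2.minAreaRect((q[:,:2]*1000).astype(np.float32)))
    try: print('lid',lid(W,.131,.148,(.415,.21)))
    except Exception as e: print(e)
save('s8',np.hstack(cc))
E
```

```text
[0.4395 0.2067 0.2314] -10.6 26.2 0.02741212002539182 [ 9.45085009e-04 -1.79625997e-01 -1.65586437e+00]
scene band 48 [0.4624 0.2246 0.179 ] [0.4145 0.1835 0.1742]
foot top 137 ((440.2855529785156, 208.64041137695312), (46.01564407348633, 61.77528762817383), 78.90680694580078)
lid {'n': 366, 'c': array([416.5, 211.4]), 's': array([ 64.4, 101.5]), 'yaw': -12.2, 'z': 0.1408}
side band 49 [0.4256 0.1862 0.1742] [0.4048 0.1773 0.1675]
foot top 135 ((437.9174499511719, 203.19412231445312), (44.79498291015625, 60.555694580078125), 78.3365249633789)
lid {'n': 379, 'c': array([414.5, 206.9]), 's': array([ 64.7, 102.9]), 'yaw': -11.2, 'z': 0.1375}
```

View pics/s8.png

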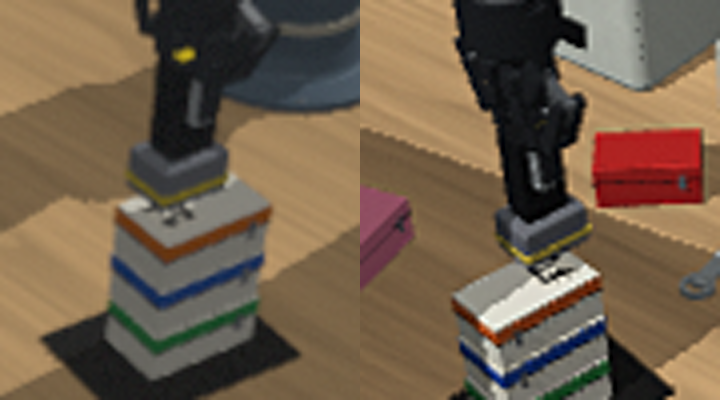

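The reader hangs upright and parallel over the code end, about 25 mm above the lid and within about 2 mm of centre. Another 9–10 mm down.

{"fn": "step_arm", "kwargs": {
  "moves": [
    {"translation": [0,-0.01,-0.03],"twist": 0},
    {"translation": [0,-0.01,-0.06],"twist": 0},
    {"translation": [0,-0.01,-0.09],"twist": 0},
    {"translation": [0,-0.01,-0.09],"twist": 0},
    {"translation": [0,-0.01,-0.09],"twist": 0},
    {"translation": [0,-0.01,-0.09],"twist": 0},
    {"translation": [0,-0.01,-0.09],"twist": 0},
    {"translation": [0,-0.01,-0.09],"twist": 0}
  ]
}}

```text
t: 27.1
ee_pos: [0.4393, 0.2059, 0.2225]
ee_rot: [-3.128, 0.29, -0.0]
force: [-0.3, -0.6, -1.2]
opening: 0.0275
grip_force: 54.8
```

```bash
python3 - <<'E'
from h import *
p,y,s=tool(); print(p,y,s['t'],s['force'],np.abs(s['dq']).max())
if .215<p[2]<.229: print(manip.finish_job())
E
```

```text
[0.4393 0.2059 0.2225] -10.6 27.1 [-0.27113864 -0.56801278 -1.18988649] 0.0023806321778148364
the job is handed in; nothing more can be done
None
```

I handed the job in at about 27 s; the verdict was not shown to me. By my measurements the cases are stacked green, blue, coded to within about 3 mm, and the reader went over the bottles and is held upright about 16 mm above the code, within about 2 mm of its centre.

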